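Set up a make-up case and hold its mirror lid at the mark

TASK

Get the make-up case ready for the performer: first, with the mirror lid still shut, press the red face-paint pot's cap, which stands proud, fully home; then lift the sprung mirror lid until it lines up with the orange clip on the side quadrant and hold it steady there in the fingers. The lid springs shut if let go, so finish while still holding it at the mark, and leave the clip, the bottle, the compact and the brush tub undisturbed.

Things in the scene. Friction and masses are not known exactly. Their poses are not given: they have to be found in the camera images.
- case: make-up case fixed to the table; origin under the middle of its mirror half, at table height; x runs from lift bar to hinge (away from the robot at yaw 0). Mirror half: blue box 170 (x) x 220 (y) x 77 mm high under the lid. Pot tray: y = 111 to 221 mm, rim 54 mm high, three pots at y = 166 mm, x = -55, 0, 55 mm. A thin quadrant strip (arc, radius 130 mm about the hinge) rises at y = -124 mm.
- mirror_lid (a joint): angle of the mirror lid in rad: 0 shut (level), grows as the end with the lift bar rises, stop at 1.3. A spring and its weight (0.3 kg, varies) push it shut: about 2 to 4 N across the lid at the lift bar holds it.
- lid_hinge (a point): point on the lid's hinge line, mid-width, 83 mm above the table, at x = +85 mm in the case; the lid turns about the case's y axis here. Lid: white with a blue panel, 170 (x) x 220 (y) x 12 mm, mirror underneath.
- lid_bar (a point): centre of the lift bar: round steel, 10 mm thick, along the case's y, 100 mm long between its two end arms (90 mm free), 50 mm out from the lid's front edge in the lid's plane (45 mm open gap to the lid), 220 mm from the hinge line; 83 mm above the table when shut. Moves and turns with the lid; its x axis runs from bar to hinge.
- mark_clip (a joint): angle of the orange mark clip on the quadrant in rad, same zero and sense as the mirror lid: the lid is to be held at this angle. Between 0.5 and 0.9; it is clamped tight and must stay where it is.
- mark (a point): centre of the orange clip, 34 x 18 x 12 mm, outside the quadrant, 130 mm from the hinge line, 132 mm to the -y side of the lid's middle. Its x axis points at the hinge line; the lid is at the mark when lid and clip lie in one plane (the orange tab on the lid's side edge meets the clip).
- red_cap (a joint): how far the red pot's cap has been pressed down, in m: 0 = 8 mm proud, 0.008 = fully home on its stop. Friction holds it; moving it takes about 6 N downward.
- red_cap_top (a point): centre of the top face of the red cap: round, 45 mm diameter, 14 mm thick, a yellow neck showing below it while proud; top 98 mm above the table when proud, 90 mm when home. The pot is fixed in the tray; red, black and green pots swap places.
- black_cap_top (a point): centre of the top face of the black pot's cap, same size, already home (90 mm above the table).
- green_cap_top (a point): centre of the top face of the green pot's cap, same size, already home (90 mm above the table).
- bottle_mid (a point): bystander: centre of a clear drinking bottle with blue lid, 72 mm diameter, 198 mm tall, loose and upright; do not disturb.
- compact_mid (a point): bystander: centre of a round gold and black powder compact, 72 mm diameter, 17 mm high, loose; do not disturb.
- tub_mid (a point): bystander: centre of the white tub (68 mm diameter, 80 mm tall) holding two make-up brushes that rise to 155 mm, loose; do not disturb.

How it is judged:
By the outcome, as a careful person would: the job done as asked, in the order asked, and still so for the second after the job is handed in, while the arm keeps its last pose, push and grip.
It also fails if it takes over 48 s, if anything falls off the work surface, if the arm or the gripper's body presses on something with over 40 N, if the wrist force passes 120 N, or if a joint passes its speed limit or range.

ROBOT

A 6-joint arm with a two-finger parallel gripper is mounted at the origin on the work surface. World frame = base frame: x ahead of the robot, y to its left, z up, the work surface at z = 0. Lengths are in m, angles in rad, forces in N, time in s.
With the tool pointing down it reaches from about 0.2 to 0.875 m from the base axis. Payload 3.4 kg.
Tool frame: the origin (TCP) lies between the finger pads; the fingertips stand 25 mm ahead of it and the grasp point (between the pads) lies 6 mm ahead of it (r.nose_length is the z of the fingertips in the tool frame, in m); z points along the fingers, x is the direction in which the jaws open and shut, and the axes are right-handed (so a half turn about z gives the same grasp; the last joint's range is limited). The gripper opens to 94 mm and grips with 3 to 60 N. Pads are 16 mm wide; open, the fingers measure 119 mm over their backs; the gripper's body (75 mm by 177 mm) begins 78 mm behind the grasp point.
Start: joints at [1.023, 0.276, 1.505, -0, 1.361, -0.121], TCP at [0.238, 0.523, 0.23] pointing down, gripper open.
Joint ranges: [-2.89, 2.89], [-0.75, 2.08], [0.22, 2.7], [-1.18, 4.32], [0.11, 2.71], [-2.7, 2.7]. Speed limits (rad/s): [2.57, 2.57, 3.14, 3.14, 3.14, 3.14].

INTERFACE

Orientations are given as a unit quaternion [w, x, y, z].
In Python, from plant import r, gripper_to, inverse_kinematics, vision, models, telemetry gives the robot as it stands. Calls block until the motion is done:
- r.move_to(position, orientation): joint-space move of the TCP to a pose.
- r.move_l(position, rot=None, vel=0.15, guard=None): straight line of the TCP; rot=None keeps the orientation; vel is the mean speed in m/s. With guard (N) it stops when the force on the tool has changed by that much, and returns True; else False.
- r.movej(angles): joint-space move.
- gripper_to(opening, f_grip=None): finger opening in m; f_grip is the grip in N (None keeps the last); returns when the fingers have stopped.
- r.hold(seconds).
- inverse_kinematics(position, orientation): joint angles nearest the present ones, or None.
- vision.snapshot(name): name is "scene" or "side" or "wrist"; returns the picture (400x640x3 uint8, red, green, blue); there is no depth.
- vision.get_calibration(name): a dict with "fx", "fy", "cx", "cy" (pixels), "position" and "orientation" of the camera in the world. Camera axes: x right, y down, z forward; pixel columns grow to the right and rows downward; lengths in m; the calibration is good to about 2 mm. The wrist camera is an equidistant fisheye: a pixel r from the principal point sees the ray r / f radians off the axis. A picture is of the moment at which its call begins: read the wrist's pose just before it. get_calibration takes no time and is no camera call; for the wrist camera it gives the pose at the moment of the call.
A pose or a line that the arm cannot do raises r.PlanningError and nothing moves.
- r.sign_off(): hands the job in, once; it reports no verdict.
Trained networks look in the newest picture that a camera, given by its name, has taken for a name from the list of things; names that differ only in an ending like _2 or _b are one class to them, and where a whole thing is asked for, a point or a joint stands for the part that bears it (a point fixed in the world has none). Each returns a list of dicts, best first, with "score" (0 to 1); they miss things now and then, are a little off and sometimes report something else, mostly with a low value. They report only what shows in the picture. A call takes as long as a camera call.
- models.boxes_of(thing, camera): "at" ([x, y, z] in m, in world coordinates, good to about 4 mm: the middle of the surface that is visible of it).
- models.regions_of(thing, camera): "pixels" (400x640 bool, what is visible of it).
- models.mark_of(thing, camera): "at" ([x, y, z] in m, in world coordinates, good to about 4 mm: a listed point, or the origin of a listed thing).
Readings, each from a call of its own:
- telemetry.current_t(): time.
- telemetry.current_joints(): joint angles.
- telemetry.current_dq(): joint speeds.
- telemetry.current_joint_efforts(): joint torques, N m.
- telemetry.current_ee_pos(): TCP position.
- telemetry.current_tool_rot(): TCP orientation.
- telemetry.current_wrist_force(): force on the tool from outside, world axes, zero at the start.
- telemetry.current_torque(): the same for the moment, N m.
- telemetry.current_opening(): finger opening in m.
Only numpy, scipy, OpenCV 4.12 (cv2) and the standard library are available. Lean on these libraries where they do the work, as an engineer would, in place of code of your own. Each camera call takes 0.05 s, during which the arm holds its last target.

## Working session

There is one attempt and no reset: what is moved stays moved. The work goes in short steps, each a Python script; the robot and the scene stay as the last script left them, time stands still between calls to the robot, and variables do not carry over. Pictures are saved under pics/ and viewed, and the job is handed in when it is done.

```bash
ls; mkdir -p pics
cat > a.py <<'E'
from plant import r, gripper_to, inverse_kinematics, vision, models, telemetry
import numpy as np, cv2
print(telemetry.current_t())
for c in ["scene","side","wrist"]:
    im=vision.snapshot(c); cv2.imwrite(f"pics/{c}0.png",im[:,:,::-1])
    k=vision.get_calibration(c); print(c,{a:np.round(b,3) for a,b in k.items()})
    for n in ["case","lid_hinge","lid_bar","mark","red_cap_top","black_cap_top","green_cap_top","bottle_mid","compact_mid","tub_mid"]:
        try:
            m=models.mark_of(n,c)
            print(n,[(np.round(x["at"],3).tolist(),round(x["score"],2)) for x in m[:2]])
        except Exception as e: print(n,e)
print(telemetry.current_t())
E
python3 a.py
```

```text
pics
0.0
scene {'fx': np.float64(504.884), 'fy': np.float64(504.884), 'cx': np.float64(324.047), 'cy': np.float64(196.061), 'position': array([ 1.221, -0.006,  1.035]), 'orientation': array([-0.218,  0.646,  0.696, -0.225])}
case [([0.565, -0.138, 0.002], 0.67)]
lid_hinge [([0.647, -0.128, 0.082], 0.81), ([0.428, -0.154, 0.08], 0.48)]
lid_bar [([0.429, -0.153, 0.083], 0.8)]
mark [([0.588, -0.268, 0.182], 0.65)]
red_cap_top [([0.6, 0.036, 0.094], 0.63)]
black_cap_top [([0.489, 0.02, 0.087], 0.61)]
green_cap_top [([0.547, 0.026, 0.093], 0.56)]
bottle_mid [([0.521, -0.413, 0.097], 0.56)]
compact_mid [([0.386, -0.362, 0.006], 0.86)]
tub_mid [([0.581, 0.172, 0.041], 0.77)]
side {'fx': np.float64(388.516), 'fy': np.float64(388.516), 'cx': np.float64(322.527), 'cy': np.float64(194.692), 'position': array([ 0.155, -0.504,  0.689]), 'orientation': array([-0.355,  0.876, -0.304,  0.117])}
case [([0.564, -0.141, -0.003], 0.83)]
lid_hinge [([0.647, -0.127, 0.082], 0.75)]
lid_bar [([0.432, -0.154, 0.083], 0.71)]
mark [([0.587, -0.264, 0.191], 0.68)]
red_cap_top [([0.602, 0.036, 0.1], 0.52)]
black_cap_top [([0.496, 0.021, 0.088], 0.83)]
green_cap_top [([0.547, 0.03, 0.089], 0.79)]
bottle_mid [([0.518, -0.408, 0.098], 0.79)]
compact_mid [([0.386, -0.355, 0.008], 0.97), ([0.519, -0.406, 0.101], 0.2)]
tub_mid [([0.585, 0.169, 0.036], 0.59)]
wrist {'fx': np.float64(309.707), 'fy': np.float64(309.707), 'cx': np.float64(317.231), 'cy': np.float64(197.636), 'position': array([0.173, 0.551, 0.384]), 'orientation': array([0.102, 0.835, 0.537, 0.066])}
case []
lid_hinge []
lid_bar []
mark []
red_cap_top []
black_cap_top []
green_cap_top []
bottle_mid []
compact_mid []
tub_mid []
1.65
```

View pics/scene0.png

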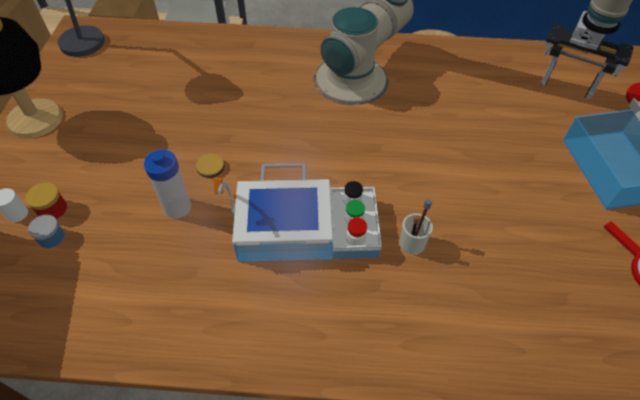

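View pics/side0.png

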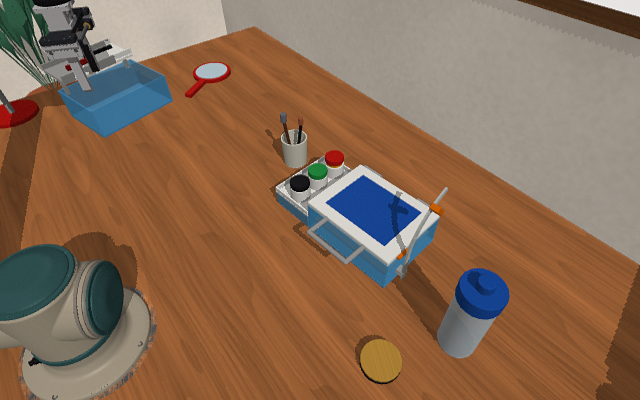

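```bash
cat > fit.py <<'E'
import numpy as np
from scipy.optimize import least_squares
P={"o":(0,0,0),"h":(.085,0,.083),"b":(-.135,0,.083),"r":(.055,.166,.098),"k":(-.055,.166,.09),"g":(0,.166,.09)}
M=[("o",.565,-.138,.002),("o",.564,-.141,-.003),("h",.647,-.128,.082),("h",.647,-.127,.082),("b",.429,-.153,.083),("b",.432,-.154,.083),("r",.6,.036,.094),("r",.602,.036,.1),("k",.489,.02,.087),("k",.496,.021,.088),("g",.547,.026,.093),("g",.547,.03,.089)]
def w(p,q):
    c,s=np.cos(p[2]),np.sin(p[2]); return np.array([p[0]+c*q[0]-s*q[1],p[1]+s*q[0]+c*q[1],q[2]])
def mk(p,t): return w(p,(.085-.13*np.cos(t),-.132,.083+.13*np.sin(t)))
mm=[(.588,-.268,.182),(.587,-.264,.191)]
f=lambda p:np.concatenate([w(p,P[m[0]])-m[1:] for m in M]+[mk(p,p[3])-m for m in mm])
s=least_squares(f,[.56,-.14,.12,.8],loss='soft_l1',f_scale=.004)
print(s.x); print(np.round(1000*f(s.x).reshape(-1,3),1).tolist())
for k in "rb": print(k,w(s.x,P[k]))
E
python3 fit.py
python3 - <<'E'
import cv2
a=cv2.imread('pics/scene0.png')[120:280,140:440]; cv2.imwrite('pics/z1.png',cv2.resize(a,None,fx=2.6,fy=2.6,interpolation=2))
a=cv2.imread('pics/side0.png')[130:300,260:470]; cv2.imwrite('pics/z2.png',cv2.resize(a,None,fx=3.5,fy=3.5,interpolation=2))
E
```

```text
[ 0.56467814 -0.13730431  0.11322461  0.93526908]
[[-0.3, 0.7, -2.0], [0.7, 3.7, 3.0], [2.1, 0.3, 1.0], [2.1, -0.7, 1.0], [1.5, 0.4, 0.0], [-1.5, 1.4, 0.0], [0.6, -2.2, 4.0], [-1.4, -2.2, -2.0], [2.3, 1.4, 3.0], [-4.7, 0.4, 2.0], [-1.1, 1.6, -3.0], [-1.1, -2.4, 1.0], [-0.6, 0.4, 5.6], [0.4, -3.6, -3.4]]
r [0.60057082 0.03384684 0.098     ]
b [ 0.43054255 -0.15255699  0.083     ]
```

```bash
cat > orange.py <<'E'
import cv2,numpy as np
for n in ["scene0","side0"]:
    a=cv2.imread(f'pics/{n}.png'); h=cv2.cvtColor(a,cv2.COLOR_BGR2HSV)
    m=cv2.inRange(h,(4,190,150),(20,255,255))
    k,l,s,c=cv2.connectedComponentsWithStats(m)
    for i in range(1,k):
        if s[i,4]>4: print(n,s[i],c[i].round(1))
E
python3 orange.py
```

```text
scene0 [214 178   7   3  15] [216.8 178.6]
scene0 [214 182   1   5   5] [214. 184.]
scene0 [234 190   1   5   5] [234. 192.]
side0 [199  63   6   3   6] [201.5  64. ]
side0 [193  66   5   5   5] [195.  68.]
side0 [326 150  12   3  12] [331.5 150.5]
side0 [429 202  15  13  93] [436.5 208.4]
side0 [397 253   6   7  22] [399.9 256. ]
```

```bash
true
```

```text
(no output)
```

View pics/z1.png

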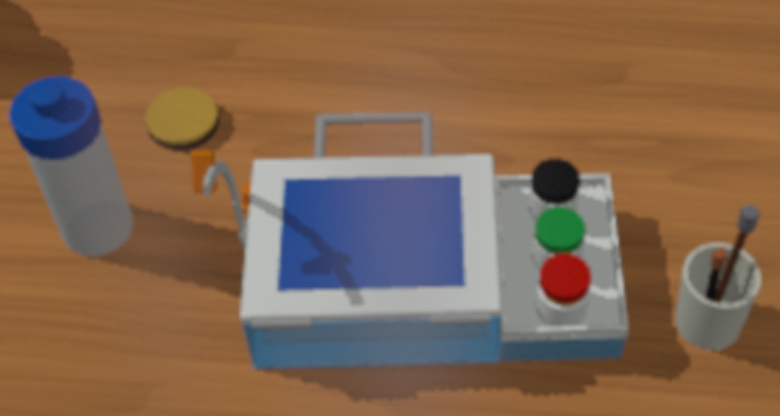

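View pics/z2.png

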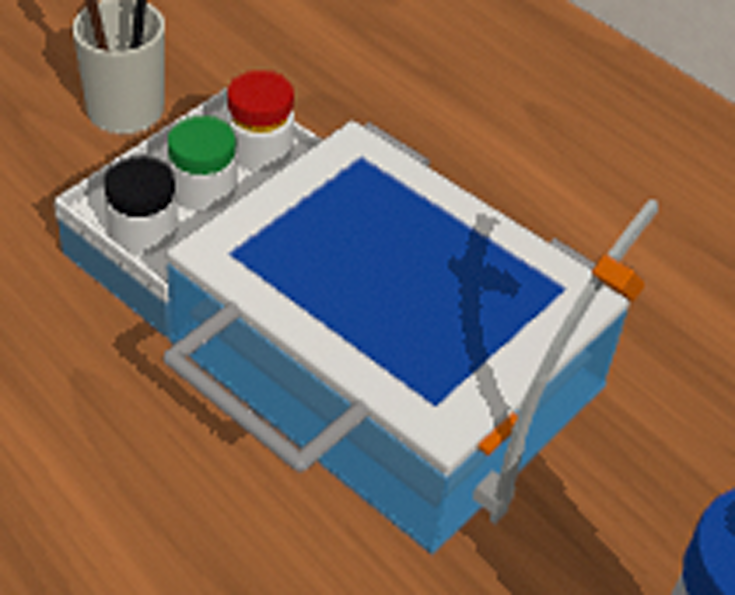

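```bash
cat > helpers.py <<'E'
import numpy as np
from scipy.spatial.transform import Rotation as R
C0=(0.56468,-0.1373,0.1132)
CAL={"scene":dict(f=504.884,c=(324.047,196.061),p=[1.221,-.006,1.035],q=[-.218,.646,.696,-.225]),
"side":dict(f=388.516,c=(322.527,194.692),p=[.155,-.504,.689],q=[-.355,.876,-.304,.117])}
def rot(q): q=np.asarray(q); return R.from_quat([q[1],q[2],q[3],q[0]])
def w(q,p=C0):
    c,s=np.cos(p[2]),np.sin(p[2]); return np.array([p[0]+c*q[0]-s*q[1],p[1]+s*q[0]+c*q[1],q[2]])
def mk(t,p=C0): return w((.085-.13*np.cos(t),-.132,.083+.13*np.sin(t)),p)
def bar(t,p=C0): return w((.085-.22*np.cos(t),0,.083+.22*np.sin(t)),p)
def proj(X,n):
    k=CAL[n]; v=rot(k["q"]).inv().apply(np.asarray(X)-k["p"]); return np.array([k["f"]*v[0]/v[2]+k["c"][0],k["f"]*v[1]/v[2]+k["c"][1]])
E
python3 - <<'E'
from helpers import *
for n in ["scene","side"]:
    for t in (.8,.85,.9,.95): print(n,t,proj(mk(t),n).round(1))
    print('tab',proj(w((-.045,-.112,.083)),n).round(1),'bar',proj(bar(0),n).round(1),'cap',proj(w((.055,.166,.098)),n).round(1),'front corners',proj(w((-.085,-.11,.089)),n).round(1),proj(w((-.085,.11,.089)),n).round(1), 'bar ends',proj(w((-.135,.05,.083)),n).round(1),proj(w((-.135,-.05,.083)),n).round(1))
E
```

```text
scene 0.8 [217.8 184.7]
scene 0.85 [217.3 185.2]
scene 0.9 [216.8 185.9]
scene 0.95 [216.3 186.7]
tab [234.  195.6] bar [282.2 165. ] cap [356.2 224.4] front corners [235.6 180.6] [327.9 178.2] bar ends [302.5 164.5] [261.7 165.5]
side 0.8 [432.4 214.7]
side 0.85 [434.5 211.6]
side 0.9 [436.6 208.5]
side 0.95 [438.8 205.4]
tab [401.9 252.7] bar [326.2 246. ] cap [333.7 154.8] front corners [388.  262.8] [306.3 200.8] bar ends [308.5 231.5] [345.3 261.4]
```

```bash
cat >> helpers.py <<'E'
def toolq(yaw,pitch=0.0,flip=False):
    # tool x along case x, z down; pitch>0 tilts tool z towards -x(case)
    c,s=np.cos(yaw),np.sin(yaw)
    X=np.array([c,s,0]);Z=np.array([0,0,-1.])
    if flip: X=-X
    m=np.stack([X,np.cross(Z,X),Z],1)
    ry=R.from_rotvec(pitch*np.array([-s,c,0]))
    q=(ry*R.from_matrix(m)).as_quat(); return [q[3],q[0],q[1],q[2]]
E
cat > s1.py <<'E'
from plant import r, gripper_to, inverse_kinematics, vision, models, telemetry
from helpers import *
print(telemetry.current_tool_rot(), r.nose_length)
for fl in (False,True):
    q=toolq(C0[2],flip=fl)
    print(fl,[inverse_kinematics(p,q) for p in ([.601,.035,.2],list(bar(0)-[0,0,-.006]),list(bar(.9)))])
    for p in (-.6,-.3,.3): print(p,inverse_kinematics(list(bar(.9)),toolq(C0[2],p,fl)))
print(telemetry.current_t())
E
python3 s1.py
```

```text
[-3.78184063e-05  8.40822437e-01  5.41311024e-01  5.89232217e-05] 0.025
False [array([-5.73651888e-02,  3.34064417e-01,  1.49603462e+00, -4.44089210e-16,
        1.31149362e+00, -1.70565189e-01]), array([-4.93043061e-01,  2.32608567e-01,  1.96266375e+00, -4.44089210e-16,
        9.46320338e-01, -6.06243061e-01]), array([-4.02601371e-01,  1.98803032e-01,  1.54856708e+00, -4.44089210e-16,
        1.39422254e+00, -5.15801371e-01])]
-0.6 [-0.69445799 -0.04301916  1.98509083  0.57656611  0.84581605 -1.11906592]
-0.3 [-0.52578335  0.05626094  1.76059466  0.20014576  1.08967401 -0.71086542]
0.3 [-0.31762817  0.36145827  1.35641841 -0.12472461  1.69674036 -0.42949598]
True [None, array([-4.93043061e-01,  2.32608567e-01,  1.96266375e+00, -4.44089210e-16,
        9.46320338e-01,  2.53534959e+00]), array([-4.02601371e-01,  1.98803032e-01,  1.54856708e+00, -4.44089210e-16,
        1.39422254e+00,  2.62579128e+00])]
-0.6 [-0.69445799 -0.04301916  1.98509083  0.57656611  0.84581605  2.02252673]
-0.3 [-0.52578335  0.05626094  1.76059466  0.20014576  1.08967401  2.43072723]
0.3 None
1.65
```

```bash
cat > s2.py <<'E'
from plant import r, gripper_to, inverse_kinematics, vision, models, telemetry
from helpers import *
import cv2
q=toolq(C0[2])
gripper_to(0.0)
r.move_to([.48,.12,.30],q)
r.move_to([.601,.035,.165],q)
print(telemetry.current_t(),telemetry.current_ee_pos(),telemetry.current_opening(),telemetry.current_wrist_force())
im=vision.snapshot("side"); print('S',[ (m["at"],m["score"]) for m in models.mark_of("red_cap_top","side")])
cv2.imwrite("pics/side1.png",im[:,:,::-1])
im=vision.snapshot("wrist"); cv2.imwrite("pics/wrist1.png",im[:,:,::-1])
for n in ("red_cap_top","lid_bar","mark","lid_hinge"): print(n,[ (np.round(m["at"],4),m["score"]) for m in models.mark_of(n,"wrist")])
print(vision.get_calibration("wrist"),telemetry.current_t())
E
python3 s2.py
```

```text
5.6167 [0.6008927  0.03584981 0.16571548] 0.0004926215782585925 [-0.77621275 -0.67248879 -0.5256063 ]
S [([0.6035, 0.0348, 0.0984], 0.84)]
red_cap_top [(array([0.5962, 0.0306, 0.0965]), 0.97)]
lid_bar []
mark []
lid_hinge []
{'fx': 309.70691628693146, 'fy': 309.70691628693146, 'cx': 317.23097819446, 'cy': 197.63587110294233, 'position': array([0.59101474, 0.1039368 , 0.31995938]), 'orientation': array([0.12118007, 0.99100555, 0.05621478, 0.00795522])} 5.9667
```

View pics/wrist1.png

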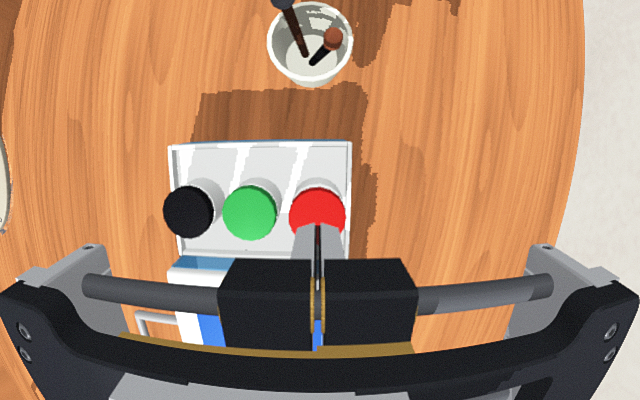

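View pics/side1.png

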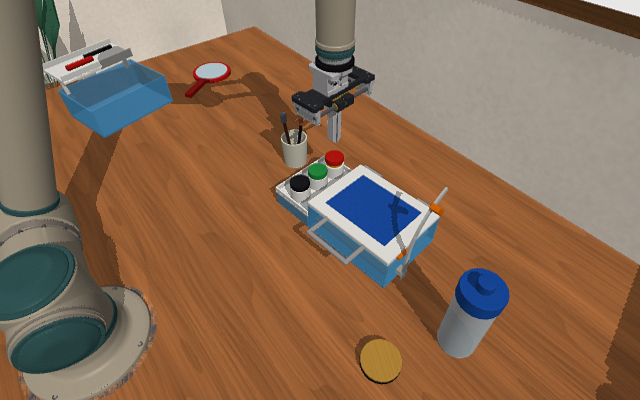

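```bash
cat > s3.py <<'E'
from plant import r, gripper_to, inverse_kinematics, vision, models, telemetry
from helpers import *
import cv2
x,y=.600,.034
print(r.move_l([x,y,.130],vel=.1,guard=3), telemetry.current_ee_pos(),telemetry.current_wrist_force())
f=r.move_l([x,y,.108],vel=.02,guard=20)
print(f,telemetry.current_ee_pos(),telemetry.current_wrist_force(),telemetry.current_t())
r.hold(.2)
print(telemetry.current_ee_pos(),telemetry.current_wrist_force())
E
python3 s3.py
```

```text
False [0.60000133 0.03399653 0.12987264] [-0.09937144  0.55958885  0.04135039]
True [0.60017616 0.03400493 0.11523958] [-0.096956    0.1539066   4.40034099] 7.2667
[0.60017524 0.03400022 0.11524102] [-1.10750006  0.31437377  5.03609914]
```

```bash
cat > s4.py <<'E'
from plant import r, gripper_to, inverse_kinematics, vision, models, telemetry
from helpers import *
import cv2
x,y=.600,.034
print(r.move_l([x,y,.110],vel=.02,guard=25),telemetry.current_ee_pos(),telemetry.current_wrist_force(),telemetry.current_t())
r.move_l([x,y,.20],vel=.2)
im=vision.snapshot("side"); cv2.imwrite("pics/side2.png",im[:,:,::-1]); cv2.imwrite("pics/side2z.png",cv2.resize(im[130:230,260:400,::-1],None,fx=4,fy=4,interpolation=2))
print([ (m["at"],m["score"]) for m in models.mark_of("red_cap_top","side")])
q=toolq(C0[2],flip=True)
for z in (.2,.25): print(z,[inverse_kinematics(list(bar(0)+[0,0,z]),q)])
print(telemetry.current_t())
E
python3 s4.py
```

```text
True [0.60020487 0.03399248 0.11523664] [-1.31248956  0.3098862   4.40349499] 7.6917
[([0.602, 0.0338, 0.0907], 0.77)]
0.2 [array([-4.93043061e-01,  6.73661582e-02,  1.63894413e+00, -4.44089210e-16,
        1.43528236e+00,  2.53534959e+00])]
0.25 [array([-4.93043061e-01,  4.99304336e-02,  1.53746258e+00, -4.44089210e-16,
        1.55419964e+00,  2.53534959e+00])]
8.3667
```

View pics/side2z.png

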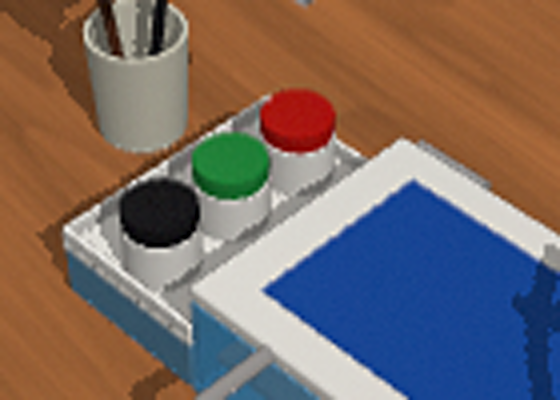

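```bash
cat > s5.py <<'E'
from plant import r, gripper_to, inverse_kinematics, vision, models, telemetry
from helpers import *
import cv2
q=toolq(C0[2],flip=True)
b=bar(0)
r.move_to(list(b+[0,0,.14]),q)
gripper_to(.044)
print(telemetry.current_t(),telemetry.current_ee_pos(),telemetry.current_wrist_force())
c=vision.get_calibration("wrist")
im=vision.snapshot("wrist"); cv2.imwrite("pics/wrist2.png",im[:,:,::-1])
for n in ("lid_bar","mark","lid_hinge"): print(n,[ (np.round(m["at"],4),round(m["score"],2)) for m in models.mark_of(n,"wrist")])
np.save("w2.npy",np.r_[c["position"],c["orientation"]])
im=vision.snapshot("side"); cv2.imwrite("pics/side3.png",im[:,:,::-1])
for n in ("lid_bar","mark","lid_hinge"): print(n,[ (np.round(m["at"],4),round(m["score"],2)) for m in models.mark_of(n,"side")])
print(c["position"],c["orientation"],telemetry.current_t())
E
python3 s5.py
```

```text
11.5 [ 0.43053846 -0.15256347  0.22301521] [-0.87834795  0.55945898  0.05920783]
lid_bar [(array([ 0.4322, -0.1526,  0.0834]), 0.58)]
mark [(array([ 0.5852, -0.2683,  0.1874]), 0.88)]
lid_hinge [(array([ 0.6455, -0.1228,  0.0843]), 0.94)]
lid_bar [(array([ 0.433 , -0.1545,  0.0851]), 0.67)]
mark [(array([ 0.5865, -0.2652,  0.1893]), 0.44)]
lid_hinge [(array([ 0.6459, -0.1249,  0.0816]), 0.88)]
[ 0.43668111 -0.22271085  0.37679286] [-0.00670927 -0.05595373  0.99098382  0.12155343] 11.9
```

View pics/wrist2.png

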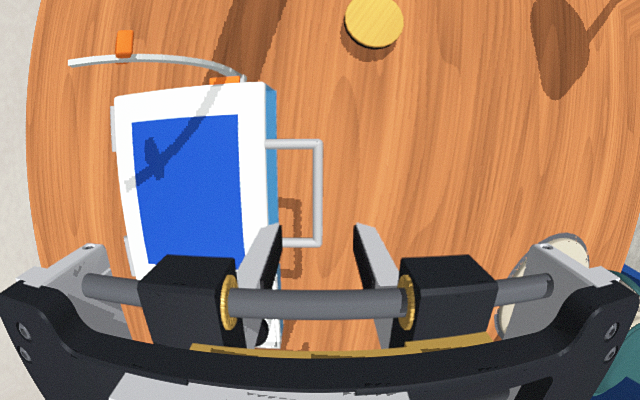

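View pics/side3.png

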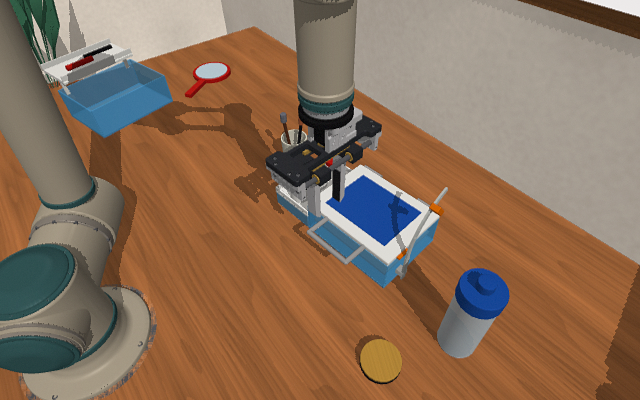

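```bash
cat >> helpers.py <<'E'
F,CX,CY=309.707,317.231,197.636
def wray(uv,q):
    d=np.array([uv[0]-CX,uv[1]-CY]);rr=np.hypot(*d);th=rr/F
    v=np.array([0,0,1.]) if rr<1e-9 else np.r_[np.sin(th)*d/rr,np.cos(th)]
    return rot(q).apply(v)
def wproj(X,p,q):
    v=rot(q).inv().apply(np.asarray(X)-p);h=np.hypot(v[0],v[1]);th=np.arctan2(h,v[2]);return np.array([CX+F*th*v[0]/h,CY+F*th*v[1]/h])
def plane(uv,p,q,z):
    d=wray(uv,q); return np.asarray(p)+d*(z-p[2])/d[2]
E
python3 - <<'E'
from helpers import *
a=np.load('w2.npy');p,q=a[:3],a[3:]
for n,uv,z in [("bar-y end",(318.5,143.5),.083),("bar+y end",(318,243),.083),("corner-",(265,83),.089),("bar mid",(318.5,193),.083)]:
    X=plane(uv,p,q,z); c,s=np.cos(C0[2]),np.sin(C0[2]); d=X-[C0[0],C0[1],0]
    print(n,X.round(4),"case",(c*d[0]+s*d[1]).round(4),(-s*d[0]+c*d[1]).round(4))
print('clip px', [ (t,wproj(mk(t),p,q).round(1)) for t in (.8,.85,.9,.95)])
E
python3 - <<'E'
import cv2
a=cv2.imread('pics/wrist2.png')[20:120,60:290]; cv2.imwrite('pics/w2z.png',cv2.resize(a,None,fx=3.4,fy=3.4,interpolation=2))
E
```

```text
bar-y end [ 0.4333 -0.2026  0.083 ] case -0.1379 -0.05
bar+y end [ 0.4224 -0.1026  0.083 ] case -0.1375 0.0506
corner- [ 0.4889 -0.2545  0.089 ] case -0.0885 -0.1079
bar mid [ 0.4278 -0.1548  0.083 ] case -0.1379 -0.0019
clip px [(0.8, array([136.2,  48.4])), (0.85, array([127.8,  48.4])), (0.9, array([119.3,  48.7])), (0.95, array([110.8,  49.1]))]
```

View pics/w2z.png

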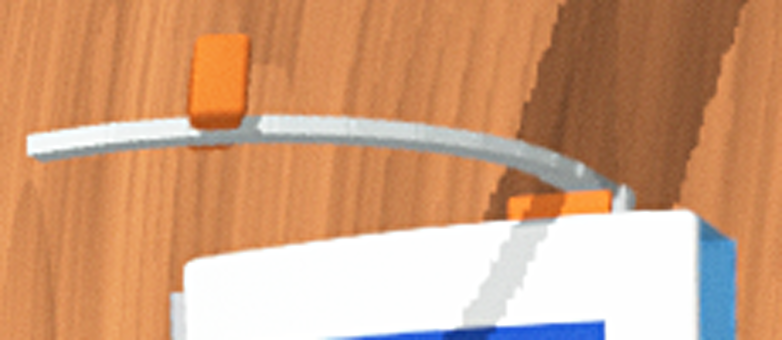

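```bash
cat > s6.py <<'E'
from plant import r, gripper_to, inverse_kinematics, vision, models, telemetry
from helpers import *
import cv2
r.move_l([.429,-.1535,.13],vel=.15,guard=6)
print(r.move_l([.429,-.1535,.089],vel=.06,guard=5),telemetry.current_ee_pos())
f0=telemetry.current_wrist_force()
gripper_to(0.0,f_grip=4)
print(telemetry.current_opening(),f0,telemetry.current_wrist_force(),telemetry.current_ee_pos(),telemetry.current_torque())
c=vision.get_calibration("wrist")
im=vision.snapshot("wrist"); cv2.imwrite("pics/wrist3.png",im[:,:,::-1])
print(telemetry.current_t())
E
python3 s6.py
```

```text
False [ 0.42918726 -0.15361809  0.08901905]
0.009529561312463509 [-0.62838457 -0.0503566   0.74488442] [ 3.70392679  1.74449648 -1.74494067] [ 0.43059965 -0.15350441  0.08937266] [ 0.40283641 -0.72267292 -0.02214334]
14.175
```

View pics/wrist3.png

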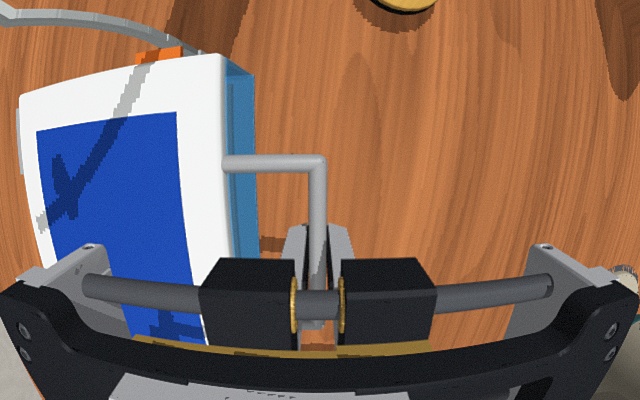

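```bash
cat > s7.py <<'E'
from plant import r, gripper_to, inverse_kinematics, vision, models, telemetry
from helpers import *
import cv2
o=np.array([0,0,.006])
r.move_l(list(bar(0)+o),vel=.05)
gripper_to(0.0,f_grip=25)
print(telemetry.current_opening(),telemetry.current_wrist_force())
for t in (.14,.28,.42,.56,.7,.84):
    g=r.move_l(list(bar(t)+o),vel=.08,guard=25)
    print(t,g,telemetry.current_ee_pos().round(4),(bar(t)+o).round(4),telemetry.current_wrist_force().round(1))
    if g: break
r.hold(.3)
print(telemetry.current_ee_pos().round(4),telemetry.current_wrist_force().round(1),telemetry.current_opening())
for c in ("wrist","side","scene"):
    im=vision.snapshot(c); cv2.imwrite(f"pics/{c}4.png",im[:,:,::-1])
k=vision.get_calibration("wrist"); np.save("w4.npy",np.r_[k["position"],k["orientation"]])
for c in ("wrist","side","scene"):
  for n in ("lid_bar","mark"): print(c,n,[ (np.round(m["at"],4),round(m["score"],2)) for m in models.mark_of(n,c)])
print(telemetry.current_t())
E
python3 s7.py
python3 - <<'E'
import cv2
a=cv2.imread('pics/side4.png')[130:300,300:470]; cv2.imwrite('pics/side4z.png',cv2.resize(a,None,fx=3.5,fy=3.5,interpolation=2))
E
```

```text
0.009740621337579894 [ 1.36687951 -3.64225518  0.84997476]
0.14 False [ 0.4326 -0.1531  0.1194] [ 0.4327 -0.1523  0.1197] [ 1.8 -6.3 -3.3]
0.28 False [ 0.4385 -0.1524  0.1491] [ 0.4391 -0.1516  0.1498] [ 0.7 -6.5 -3. ]
0.42 False [ 0.4482 -0.1513  0.1777] [ 0.4495 -0.1504  0.1787] [-0.1 -6.1 -3.5]
0.56 False [ 0.4615 -0.1499  0.2046] [ 0.4639 -0.1488  0.2059] [-2.  -6.4 -2.5]
0.7 False [ 0.4781 -0.148   0.2293] [ 0.4819 -0.1467  0.2307] [-5.6 -7.5 -1.2]
0.84 False [ 0.4979 -0.1458  0.2518] [ 0.5032 -0.1443  0.2528] [-8.1 -7.   4.4]
[ 0.4977 -0.1459  0.2516] [-9.3 -7.8  4.4] 0.00895409633411144
wrist lid_bar [(array([ 0.4999, -0.1429,  0.2424]), 0.97)]
wrist mark [(array([ 0.5834, -0.2689,  0.187 ]), 0.82)]
side lid_bar [(array([ 0.4991, -0.1458,  0.2416]), 0.74)]
side mark [(array([ 0.5864, -0.2671,  0.1902]), 0.56)]
scene lid_bar []
scene mark [(array([ 0.586 , -0.2691,  0.1825]), 0.42)]
18.5917
```

View pics/wrist4.png

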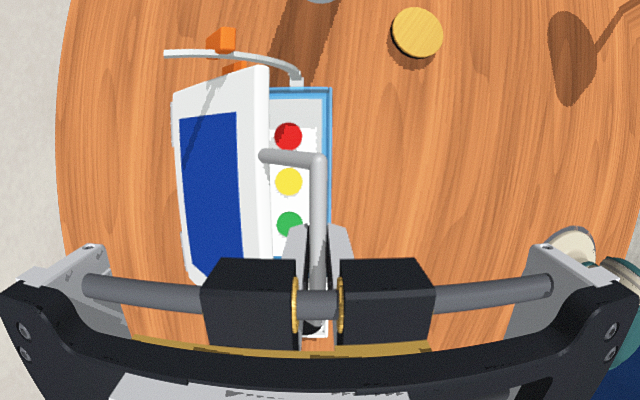

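View pics/side4z.png

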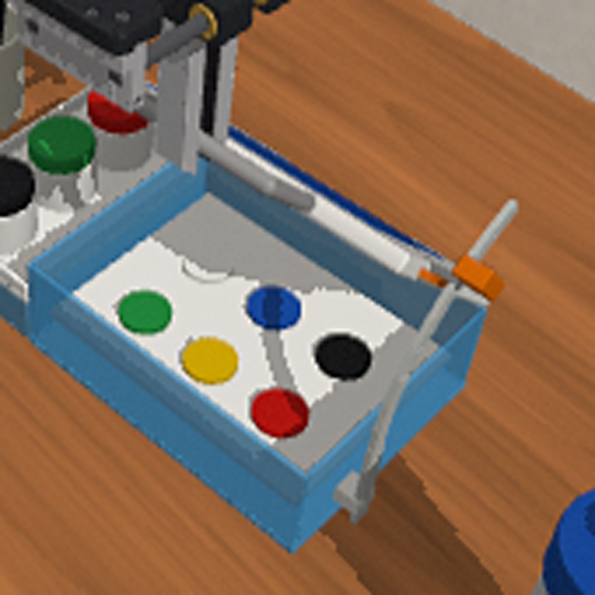

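View pics/scene4.png

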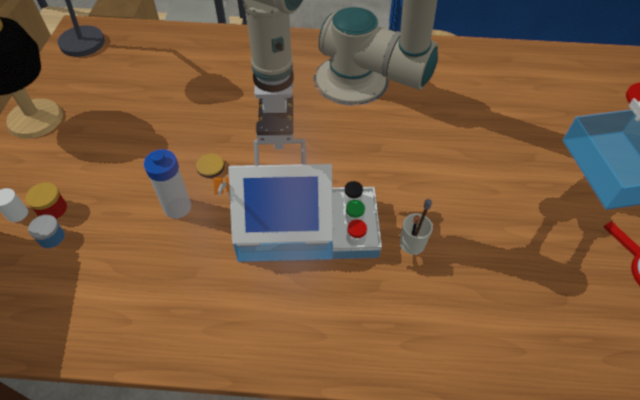

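Run:
```python
import cv2,numpy as np
a=cv2.imread('pics/wrist4.png')[15:95,150:310]; z1=cv2.resize(a,None,fx=5,fy=5,interpolation=2)
cv2.imwrite('pics/w4z.png',z1)
a=cv2.imread('pics/side4.png')[185:225,400:455]; cv2.imwrite('pics/s4zz.png',cv2.resize(a,None,fx=12,fy=12,interpolation=0))
for n in ("wrist4","side4"):
    a=cv2.imread(f'pics/{n}.png'); h=cv2.cvtColor(a,cv2.COLOR_BGR2HSV)
    m=cv2.inRange(h,(5,215,140),(17,255,255))
    k,l,s,c=cv2.connectedComponentsWithStats(m)
    for i in range(1,k):
        if s[i,4]>6: print(n,s[i],c[i].round(1))
from helpers import *
a=np.load('w4.npy');p,q=a[:3],a[3:]
tab=lambda t:w((.085-.13*np.cos(t),-.112,.083+.13*np.sin(t)))
for t in (.8,.82,.84,.86,.88,.9,.92): print(t,'W clip',wproj(mk(t),p,q).round(1),'tab',wproj(tab(t),p,q).round(1),'S clip',proj(mk(t),"side").round(1),'tab',proj(tab(t),"side").round(1))
```

```text
wrist4 [206  46   8   3  10] [209.6  47. ]
wrist4 [216  49   4   4   7] [217.   50.7]
wrist4 [223  50   8   3  12] [226.5  51.2]
wrist4 [223  68  12   6  20] [228.   70.8]
side4 [430 203  14  13  93] [436.7 208.8]
side4 [420 208   6   3   9] [422.4 208.8]
0.8 W clip [231.1  45.7] tab [230.7  71. ] S clip [432.4 214.7] tab [422.8 208.7]
0.82 W clip [228.1  45.4] tab [227.6  70.8] S clip [433.2 213.5] tab [423.6 207.4]
0.84 W clip [225.   45.1] tab [224.5  70.7] S clip [434.  212.2] tab [424.5 206.2]
0.86 W clip [221.9  44.8] tab [221.4  70.5] S clip [434.9 211. ] tab [425.3 205. ]
0.88 W clip [218.7  44.6] tab [218.2  70.4] S clip [435.7 209.7] tab [426.1 203.7]
0.9 W clip [215.4  44.3] tab [214.9  70.3] S clip [436.6 208.5] tab [427.  202.5]
0.92 W clip [212.1  44.1] tab [211.6  70.2] S clip [437.4 207.2] tab [427.8 201.3]
```

View pics/w4z.png

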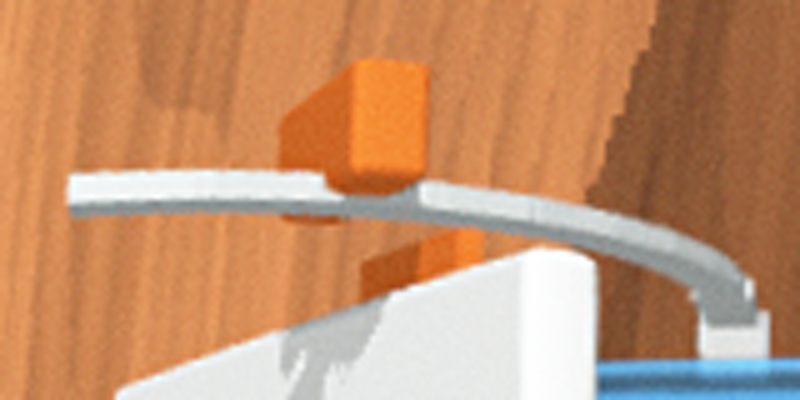

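View pics/s4zz.png

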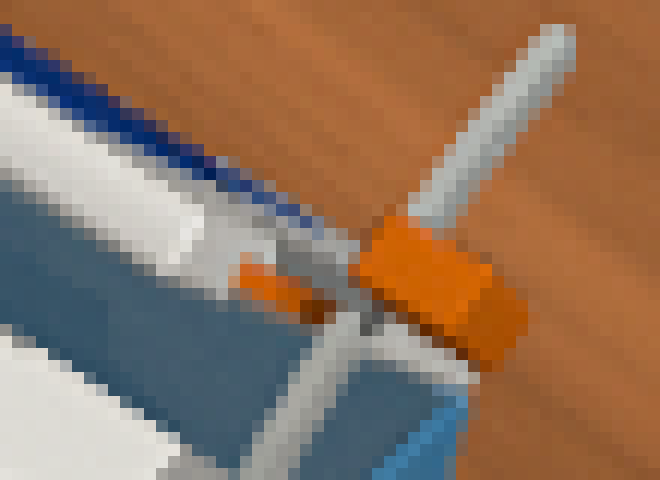

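```bash
cat > s8.py <<'E'
from plant import r, gripper_to, inverse_kinematics, vision, models, telemetry
from helpers import *
import cv2,sys
T=[float(v) for v in sys.argv[1:4]]; n=sys.argv[4]
print(r.move_l(T,vel=.05,guard=25))
r.hold(.3)
print(telemetry.current_ee_pos().round(4),telemetry.current_wrist_force().round(1),telemetry.current_opening())
for c in ("wrist","side"):
    if c=="wrist": k=vision.get_calibration("wrist"); np.save(f"w{n}.npy",np.r_[k["position"],k["orientation"]])
    im=vision.snapshot(c); cv2.imwrite(f"pics/{c}{n}.png",im[:,:,::-1])
    for nn in ("lid_bar","mark"): print(c,nn,[ (np.round(m["at"],4),round(m["score"],2)) for m in models.mark_of(nn,c)])
print(telemetry.current_t())
a=cv2.imread(f'pics/wrist{n}.png')[15:95,150:310]; cv2.imwrite(f'pics/w{n}z.png',cv2.resize(a,None,fx=5,fy=5,interpolation=2))
a=cv2.imread(f'pics/side{n}.png')[185:225,400:455]; cv2.imwrite(f'pics/s{n}z.png',cv2.resize(a,None,fx=12,fy=12,interpolation=0))
E
python3 s8.py .5142 -.145 .2664 5
```

```text
False
[ 0.5135 -0.1443  0.2661] [-4.5 -0.2 -1.6] 0.009098911194679758
wrist lid_bar [(array([ 0.5152, -0.1423,  0.2555]), 0.68)]
wrist mark [(array([ 0.5817, -0.2677,  0.1877]), 0.91)]
side lid_bar [(array([ 0.5158, -0.1439,  0.2573]), 0.64)]
side mark [(array([ 0.583 , -0.266 ,  0.1919]), 0.59)]
19.6917
```

View pics/w5z.png

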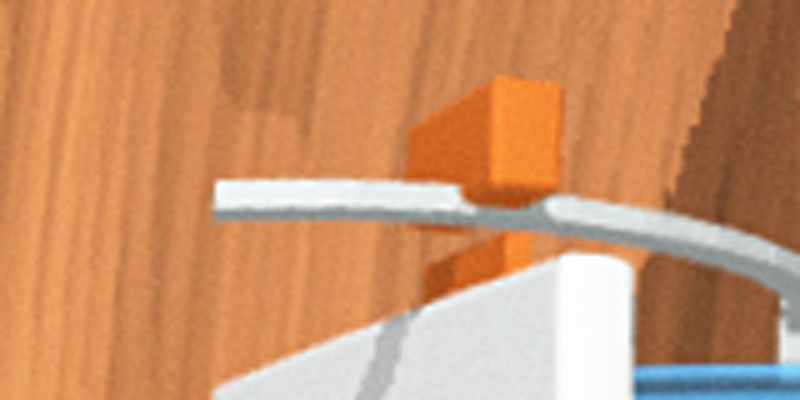

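View pics/s5z.png

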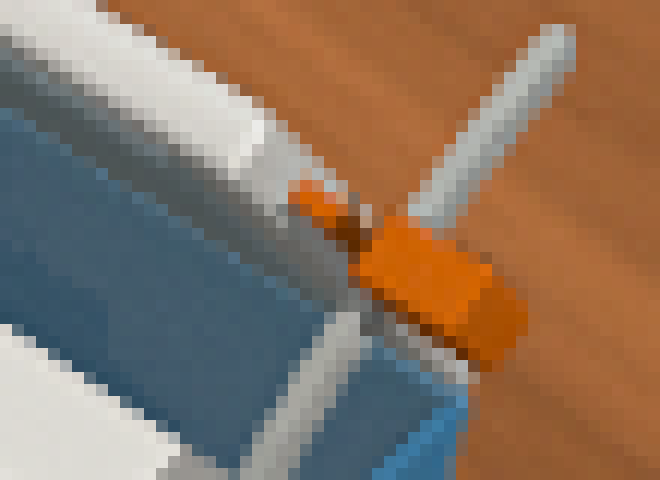

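```bash
python3 - <<'E'
from helpers import *
a=np.load('w5.npy');p,q=a[:3],a[3:]
def pt(t,rad,y,n,C): 
    return w((.085-rad*np.cos(t)+n*np.sin(t),y,.083+rad*np.sin(t)+n*np.cos(t)),C)
for C in (C0,(C0[0]-.003,C0[1],C0[2])):
  for t in (.86,.88,.9,.92,.94):
    print(t,'W clip',*[wproj(pt(t,.147,y,n,C),p,q).round(1) for y in (-.141,-.123) for n in (-.006,.006)],'tab',*[wproj(pt(t,rr,-.114,0,C),p,q).round(1) for rr in (.145,.147)])
    print('  S clip', *[proj(pt(t,.147,y,n,C),"side").round(1) for y in (-.123,) for n in (.006,-.006)],'tab',proj(pt(t,.147,-.110,0,C),'side').round(1),'wid',proj(pt(t,.147,-.123,0,C),'side').round(1))
E
python3 - <<'E'
import cv2
a=cv2.imread('pics/wrist5.png')[25:80,220:290]; cv2.imwrite('pics/w5zz.png',cv2.resize(a,None,fx=11,fy=11,interpolation=0))
E
```

```text
0.86 W clip [265.9  32.3] [251.9  30.2] [265.6  54.9] [251.4  53.4] tab [257.1  66.3] [258.5  65.9]
  S clip [430.2 203.7] [426.2 209.6] tab [421.9 202.7] wid [428.2 206.6]
0.88 W clip [262.6  31.8] [248.2  29.8] [262.3  54.5] [247.8  53.1] tab [253.7  66.1] [255.   65.6]
  S clip [431.2 202.3] [427.2 208.1] tab [422.9 201.3] wid [429.2 205.2]
0.9 W clip [259.2  31.2] [244.5  29.4] [258.8  54.1] [244.   52.8] tab [250.1  65.8] [251.4  65.3]
  S clip [432.2 200.9] [428.1 206.7] tab [423.8 199.8] wid [430.1 203.8]
0.92 W clip [255.7  30.7] [240.7  29. ] [255.3  53.8] [240.2  52.6] tab [246.5  65.6] [247.7  65.1]
  S clip [433.2 199.4] [429.1 205.2] tab [424.8 198.4] wid [431.1 202.3]
0.94 W clip [252.2  30.3] [236.9  28.7] [251.7  53.4] [236.3  52.3] tab [242.8  65.4] [243.9  64.9]
  S clip [434.2 198. ] [430.1 203.8] tab [425.8 197. ] wid [432.1 200.9]
0.86 W clip [269.9  32.5] [255.9  30.4] [269.6  55.1] [255.5  53.6] tab [261.1  66.6] [262.5  66.1]
  S clip [429.  204.5] [425.  210.4] tab [420.7 203.5] wid [427.  207.4]
0.88 W clip [266.6  32. ] [252.3  29.9] [266.3  54.7] [251.8  53.3] tab [257.7  66.3] [259.   65.8]
  S clip [430.  203.1] [426.  208.9] tab [421.7 202.1] wid [428. 206.]
0.9 W clip [263.2  31.4] [248.6  29.5] [262.8  54.3] [248.1  53. ] tab [254.2  66. ] [255.4  65.6]
  S clip [431.  201.7] [427.  207.5] tab [422.6 200.6] wid [429.  204.6]
0.92 W clip [259.7  30.9] [244.8  29.1] [259.3  54. ] [244.2  52.7] tab [250.6  65.8] [251.8  65.3]
  S clip [432.  200.2] [427.9 206.1] tab [423.6 199.2] wid [430.  203.1]
0.94 W clip [256.2  30.4] [240.9  28.7] [255.8  53.6] [240.4  52.5] tab [246.9  65.6] [248.   65.1]
  S clip [433.  198.8] [428.9 204.6] tab [424.6 197.8] wid [431.  201.7]
```

View pics/w5zz.png

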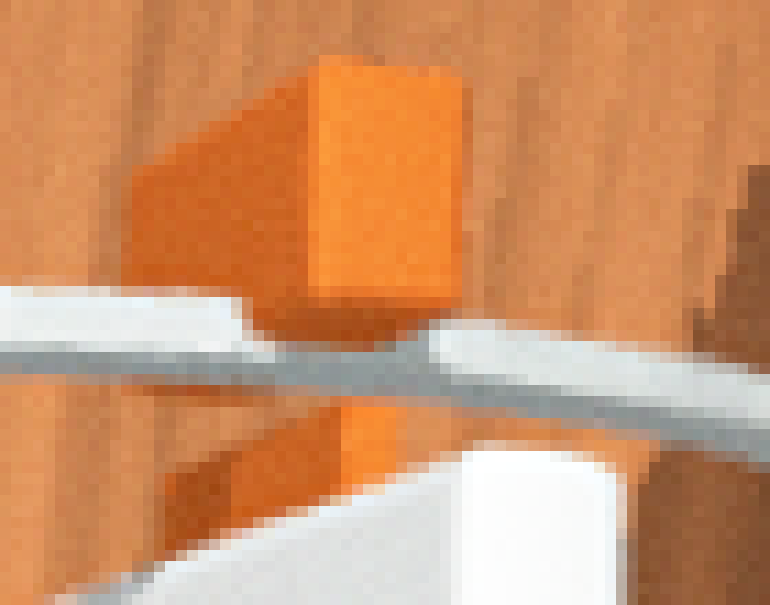

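```bash
cat > s9.py <<'E'
from plant import r, gripper_to, inverse_kinematics, vision, models, telemetry
from helpers import *
import cv2
r.hold(1.5)
print(telemetry.current_ee_pos().round(4),telemetry.current_wrist_force().round(1),telemetry.current_opening(),telemetry.current_t())
n=6
for c in ("wrist","side","scene"):
    im=vision.snapshot(c); cv2.imwrite(f"pics/{c}{n}.png",im[:,:,::-1])
a=cv2.imread('pics/wrist6.png'); b=cv2.imread('pics/wrist5.png'); d=cv2.absdiff(a,b).max(2); print("changed px wrist",(d>40).sum())
a=cv2.imread('pics/side6.png'); b=cv2.imread('pics/side5.png'); d=cv2.absdiff(a,b).max(2); print("changed px side",(d>40).sum())
E
python3 s9.py
python3 - <<'E'
import cv2
a=cv2.imread('pics/wrist6.png')[25:80,220:290]; cv2.imwrite('pics/w6zz.png',cv2.resize(a,None,fx=8,fy=8,interpolation=0))
E
```

```text
[ 0.5139 -0.1444  0.2665] [-5.5  1.  -0.1] 0.00931102411277194 21.1917
changed px wrist 1973
changed px side 62
```

View pics/w6zz.png

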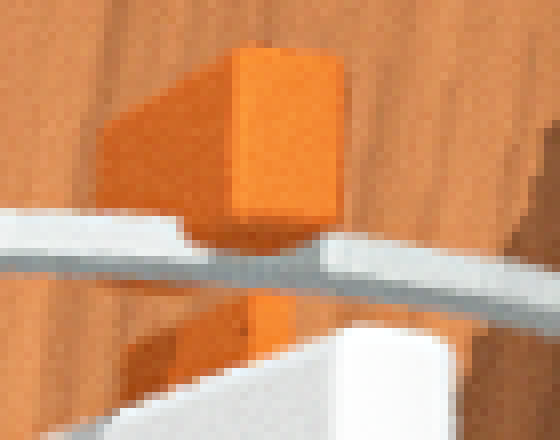

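View pics/side6.png

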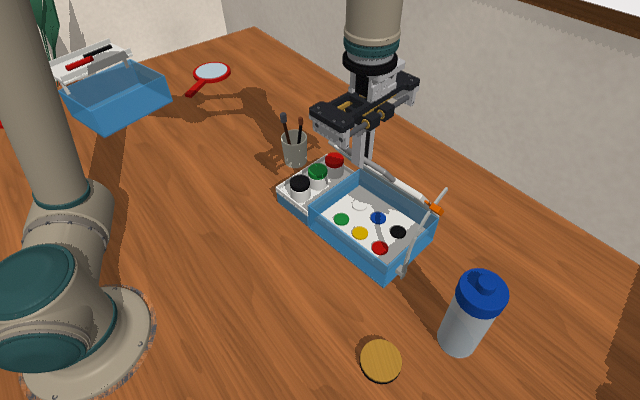

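```bash
python3 -c "
from plant import r,telemetry
print(telemetry.current_t(),telemetry.current_opening()); r.sign_off(); print(telemetry.current_t(),telemetry.current_ee_pos())"
```

```text
21.3417 0.00912651236221574
the job is handed in; nothing more can be done
the job is handed in; nothing more can be done
```

I did both steps in the order asked and handed the job in at 21.3 s, with the lid held at the orange clip in the fingers.

- **Red cap:** With the lid shut, I pressed the cap until it met its stop. The fingertips read 90.2 mm above the table on the first press and on a repeat press. The side picture showed no yellow neck, and the cap was level with the black and green ones.
- **Mirror lid:** I gripped the lift bar with 25 N and raised the lid along its arc. In the wrist and side pictures the tab lay in one plane with the clip to about 0.005 rad, with the lid at about 0.88 rad.
- **Holding:** Over the last 1.5 s hold the tool crept about 0.4 mm, roughly 0.002 rad of lid angle. The force on the tool was about 5.5 N, and the fingers were still closed on the 10 mm bar (opening 9.1–9.3 mm).
- **Bystanders:** In the last side picture the bottle, compact, tub and clip were where they stood at the start. I compared them by eye, not by measurement.

**Checks that disagreed:**
- The networks put the clip at about 0.94 rad, above the stated maximum of 0.9, and the lid at 0.91–0.93. I relied on the direct tab-to-clip comparison, where that bias largely cancels.
- Partway up, my hinge estimate was a few mm off, which put about 9 N of force along the lid. I corrected for it before the final position.

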